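# Turn the young cheeses out of the mould block and box them

### The arm

A 6-joint arm with a two-finger parallel gripper is mounted at the origin on the work surface. World frame = base frame: x ahead of the robot, y to its left, z up, the work surface at z = 0. Lengths are in mm, angles in rad, forces in N, time in s.
With the tool pointing down it reaches from about 300 to 775 mm from the base axis. Payload 14.6 kg.
Tool frame: the origin (TCP) lies on the front face of the gripper's body, between the roots of the fingers; the fingertips stand 97 mm ahead of it and the grasp point (between the pads) lies 78 mm ahead of it; z points along the fingers, y is the line along which they close (so a half turn about z gives the same grasp; the last joint's range is limited). The gripper opens to 94 mm and grips with 3 to 60 N. Pads are 16 mm wide; open, the fingers measure 119 mm over their backs; the gripper's body (75 mm by 177 mm) begins 78 mm behind the grasp point.
Start: joints at [-1.397, 0.3, 1.521, -0, 1.321, -0.067], TCP at [131.157, -534.123, 302.646] pointing down, gripper open.
Joint ranges: [-3.03, 3.03], [-0.79, 2.21], [0.23, 2.52], [-1.04, 4.18], [0, 3.07], [-2.55, 2.55]. Speed limits (rad/s): [2.22, 2.22, 2.57, 3.14, 3.14, 3.14].

### API

Orientations are given as [roll, pitch, yaw] about the fixed x, y, z axes, in that order (R = Rz(yaw) Ry(pitch) Rx(roll)).
In Python, from cell import * gives the robot as it stands.
- The arm moves only by the tool carry_out, never from a script. Its arguments are lists of equal length, an entry for each row: "slide": the shift along the world's x, y, z scaled (see below), a list of three; "dr": the turn, a rotation vector about the world's x, y, z scaled (see below), a list of three; "gripper": the opening in per cent of the stroke, from 0 (shut) to 100 (fully open). A call has 1 to 10 rows; each row is the pose to reach, as a shift and turn from the pose commanded when the call began, turning the shorter way round; what a row does not reach only later rows make up. The controller multiplies each number of a shift by 0.25 m and each number of a turn by 360 degrees. A row lasts 1/12 s, in which the tool goes at most 41.7 mm and 7.16 degrees, less where a joint would pass 70% of its speed; a pose out of reach is approached as far as the arm can. A call with a number of a shift or a turn outside -1 to 1 is refused whole. A call with a gripper value outside its range is refused whole. The fingers move at their own pace and stop on an object; "newtons" is the grip in N (left out, the last holds). Time passes only in rows, so rows that repeat a pose let the fingers close. It gives the time, the measured TCP pose, the force, the opening and the grip force at its end, in the units of the state.
- read_state(): the state, without advancing time (a new reading comes with each control period).
- camera(name): name is "scene" or "top" or "wrist"; returns the picture (480x640x3 uint8, red, green, blue); there is no depth.
- camera_model(name): a dict with "vfov" (degrees; the focal length in pixels is half the picture's height over the tangent of half this angle, whatever the lens; pixels are square), "cx", "cy" (the principal point, pixels), "R" (3x3) and "t" (3): a world point X has camera coordinates R X + t. Camera axes: x right, y down, z forward; pixel columns grow to the right and rows downward; lengths in mm; the calibration is good to about 2 mm. A picture is of the moment at which its call begins: read the wrist's pose just before it. camera_model takes no time and is no camera call; for the wrist camera it gives the pose at the moment of the call.
- sign_off(): hands the job in; it is judged then, once.
The state is a dict: "clock": time; "joints": joint angles; "qd": joint speeds; "effort": joint torques, N m; "eef_pos": TCP position; "eef_rot": TCP orientation; "wrist_force": force on the tool from outside, world axes, zero at the start; "moment": the same for the moment, N m; "finger_gap": finger opening in mm; "finger_force": force on a finger pad.
Only numpy, scipy, OpenCV 4.12 (cv2) and the standard library are available. Lean on these libraries where they do the work, as an engineer would, in place of code of your own. Each camera call takes 0.05 s, during which the arm holds its last target. There are 200 camera calls.

### The job

Turn the young cheeses out of the blue mould block and put them up in the wooden ripening box: lift the box's lid off by its knob and lay it on the white cutting board, and raise the block's knock-out bar all the way by its red handle, so that its rods push the cheeses up out of their pockets. Lay every cheese flat on the floor of the box, side by side, then push the knock-out bar all the way back down and put the lid back on the box so that it sits flush. Leave the other things on the counter where they are.

Things in the scene. Friction and masses are not known exactly. Their poses are not given: they have to be found in the camera images.
- block: Blue mould block on a steel stand, fixed, 146 (x) by 172 (y) mm, its top at height 160 mm. Origin: centre of the stand's underside, on the counter; z up; -x is its front, where the red handle stands. Four square pockets, 59 mm wide and 52 mm deep (floor at height 108 mm), centred at x = -33 or +33 mm, y = -46 or +46 mm, each with a 34 mm round hole in its floor; two to four of them hold a cheese. The stand's foot plate is 170 by 190 mm.
- ejector (a joint): Knock-out bar under the block: crosshead with four rods (28 mm pads), slides straight up. Value in m: 0 fully down (pads 10 mm below the pocket floors), 0.055 at its top stop, when the cheeses stand 45 mm above their pocket floors (35 mm of each above the block's top, the lowest 7 mm still in the pocket). Friction holds it wherever it is left; a counter-spring carries its weight; raising it takes about 3 to 11 N, lowering it about 9 to 14 N. It starts between 0 and 0.006.
- ejector_grip (a point): Middle of the red handle of the knock-out bar: a level round bar 22 mm thick and 80 mm long, lying along the block's x, 125 mm in front of the block's origin, on a 16 mm upright post under its middle; its axis is at height 150 mm plus the joint value. Axes as the block's.
- cheese1: Firm young cream-yellow cheese, 56 by 56 by 42 mm high, about 0.14 kg, origin at the centre of its underside, z up. It starts in one of the block's pockets, its sides along the block's x and y, 1.5 mm from the walls and its top 10 mm below the block's top, so that it cannot be gripped there. Absent in some starts.
- cheese2: Firm young cream-yellow cheese, 56 by 56 by 42 mm high, about 0.14 kg, origin at the centre of its underside, z up. It starts in one of the block's pockets, its sides along the block's x and y, 1.5 mm from the walls and its top 10 mm below the block's top, so that it cannot be gripped there. Absent in some starts.
- cheese3: Firm young cream-yellow cheese, 56 by 56 by 42 mm high, about 0.14 kg, origin at the centre of its underside, z up. It starts in one of the block's pockets, its sides along the block's x and y, 1.5 mm from the walls and its top 10 mm below the block's top, so that it cannot be gripped there. Absent in some starts.
- cheese4: Firm young cream-yellow cheese, 56 by 56 by 42 mm high, about 0.14 kg, origin at the centre of its underside, z up. It starts in one of the block's pockets, its sides along the block's x and y, 1.5 mm from the walls and its top 10 mm below the block's top, so that it cannot be gripped there. Absent in some starts.
- box: Poplar-wood ripening box, fixed, open above once its lid is off: outside 160 (x) by 236 (y) by 70 mm high, walls and floor 8 mm thick (inside 144 by 220 mm). Origin: centre of its underside on the counter, z up. There is room for four cheeses in two rows of two, for instance centred at x = -33 or +33, y = -50 or +50 mm with fingers along y.
- lid: Loose poplar-wood lid, 160 (x) by 236 (y) by 8 mm panel, about 0.26 kg. Origin: centre of the panel's underside, z up. Two 10 mm high battens below it (at x = -58 and +58 mm, 16 mm wide, 208 mm long) drop inside the box with 6 mm to spare each way. Closed, the panel rests on the box's rim, origin at height 70 mm above the counter, centred on the box; laid on a flat surface it stands on its battens, origin 10 mm above it. Either way round fits.
- lid_knob (a point): Middle of the lid's dark wooden knob: upright cylinder 36 mm across and 26 mm high (on a 20 mm neck), its centre 29 mm above the lid's origin (13 mm below the knob's top, 21 mm above the panel's upper face).
- board: White plastic cutting board, fixed, 220 (x) by 270 (y) by 15 mm, empty. Origin: centre of its underside, on the counter, z up.
- honey: Bystander: honey jar, 64 mm across, 85 mm high, origin under its centre.
- chutney: Bystander: jar, 60 mm across, 80 mm high, origin under its centre.
- cider: Bystander: green bottle, 74 mm across, 230 mm high, origin under its centre.
- bowl: Bystander: blue bowl, 100 mm across, 50 mm high, origin under its centre.
- knife: Bystander: cheese knife lying along its x, 240 mm long, 16 mm high, origin on the counter near its middle.
- camembert: Bystander: round boxed cheese, 110 mm across, 32 mm high, origin under its centre.
- wrap: Bystander: paper-wrapped block, 90 by 65 by 45 mm high, origin under its centre.
Not all that is in view belongs to the job. Leave any purple or turquoise look-alike of the cheese4 alone.

How it is judged (in metres and radians):
On the way:
1. the lid lies released on the white cutting board while the knock-out bar is raised all the way (horizontal distance between lid and board below 0.09 m and z of lid in the frame of board between 0.021 and 0.029 m and angle between lid's own z axis and vertical below 0.05 rad and contact force between the fingers and lid below 0.5 N and value of joint ejector above 0.05 m), for 0.2 s.
At the end, for the whole second after the job is handed in: every cheese that is present lies flat (within 0.12 rad) on the floor of the ripening box, at rest; the knock-out bar is down (below 6 mm); the lid sits flush on the box's rim (centred within 12 mm, level within 0.04 rad, its underside 67 to 74 mm up) (x of cheese1 in the frame of box between -0.05 and 0.05 m and y of cheese1 in the frame of box between -0.09 and 0.09 m and z of cheese1 in the frame of box between 0.004 and 0.014 m and angle between each of cheese1, cheese2, cheese3, cheese4's own z axis and vertical below 0.12 rad and linear speed of each of cheese1, cheese2, cheese3, cheese4, lid below 0.03 m/s and x of cheese2 in the frame of box between -0.05 and 0.05 m and y of cheese2 in the frame of box between -0.09 and 0.09 m and z of cheese2 in the frame of box between 0.004 and 0.014 m and x of cheese3 in the frame of box between -0.05 and 0.05 m and y of cheese3 in the frame of box between -0.09 and 0.09 m and z of cheese3 in the frame of box between 0.004 and 0.014 m and x of cheese4 in the frame of box between -0.05 and 0.05 m and y of cheese4 in the frame of box between -0.09 and 0.09 m and z of cheese4 in the frame of box between 0.004 and 0.014 m and horizontal distance between lid and box below 0.012 m and z of lid in the frame of box between 0.067 and 0.074 m and angle between lid's own z axis and vertical below 0.04 rad and value of joint ejector below 0.006 m); the robot touches nothing.
It fails at once if one of the bystanders on the counter is shifted by more than 40 mm (distance of any of honey, chutney, cider, bowl, knife, camembert, wrap from where it was at the start of the episode above 0.04 m).
Of cheese1, cheese2, cheese3, cheese4 only 2 to 4 are there at a start; the rules pass over those that are not, and their reading is None.
At some moment in a run one of lid may be knocked a few centimetres aside while the robot is not near it.
Once in a run the grip may slacken for a moment while it holds something.
It also fails if it takes over 210 s, if anything falls off the work surface, if the arm or the gripper's body presses on something with over 40 N, if the wrist force passes 120 N, or if a joint passes its speed limit or range.

## Working session

There is one attempt and no reset: what is moved stays moved. The work goes in short steps, Python scripts to look and compute and a tool call to move; the robot and the scene stay as the last step left them, time stands still between calls to the robot, and variables do not carry over. Pictures are saved under pics/ and viewed, at most 14 in all, crops included, and the job is handed in when it is done.

Besides the shell and the picture viewer there is one more tool, called after ">>>" by a JSON object that holds its "method" and its "body". carry_out: Moves the arm, as the interface text tells. Its arguments: {"type":"object","properties":{"slide":{"type":"array","items":{"type":"array","items":{"type":"number","minimum":-1,"maximum":1}}},"dr":{"type":"array","items":{"type":"array","items":{"type":"number","minimum":-1,"maximum":1}}},"gripper":{"type":"array","items":{"type":"number"}},"newtons":{"type":"number"}},"required":["slide","dr","gripper"]}

```bash
mkdir -p pics; ls; cat > h.py <<'E'
from cell import *
import numpy as np, cv2
def save(n,f):
    im=camera(n); cv2.imwrite('pics/'+f,cv2.cvtColor(im,cv2.COLOR_RGB2BGR)); return im
def K(m):
    f=240/np.tan(np.radians(m['vfov'])/2); return f
def px2w(m,u,v,z):
    f=K(m); R=np.array(m['R']);t=np.array(m['t'])
    d=R.T@np.array([(u-m['cx'])/f,(v-m['cy'])/f,1]); c=-R.T@t
    return c+d*(z-c[2])/d[2]
def w2px(m,X):
    f=K(m); p=np.array(m['R'])@np.array(X)+np.array(m['t']); return np.array([m['cx']+f*p[0]/p[2],m['cy']+f*p[1]/p[2]])
E
python3 - <<'E'
from h import *
for n in ('scene','top'):
    save(n,n+'1.png'); m=camera_model(n); print(n,m)
s=read_state(); print(s)
E
```

```text
pics
scene {'vfov': 53.63923236441992, 'cx': 323.8595171370747, 'cy': 243.27924591287018, 'R': array([[ 0.82138488,  0.57017536, -0.01506474],
       [ 0.28608588, -0.43469234, -0.85393058],
       [-0.4934387 ,  0.69709586, -0.52016883]]), 't': array([-439.5558014 ,  -56.990223  , 1343.96846879])}
top {'vfov': 44.45620815339274, 'cx': 319.72627084459003, 'cy': 247.73319279920634, 'R': array([[ 0.0015824 , -0.99987523, -0.01571699],
       [-0.98510492,  0.00114386, -0.17195052],
       [ 0.17194704,  0.01575497, -0.9849802 ]]), 't': array([-2.17986118e-01,  5.54203358e+02,  1.33617679e+03])}
{'clock': 0.1, 'joints': array([-1.39659875e+00,  3.00410803e-01,  1.52151941e+00,  2.87605510e-05,
        1.32066640e+00, -6.66017232e-02]), 'qd': array([ 6.70012001e-04, -2.54000061e-03, -3.17868415e-03,  3.12080067e-05,
        4.83428791e-05, -1.46838129e-03]), 'effort': array([ 2.63759590e-03, -5.32641613e+01, -3.53283370e+01,  7.09638395e-02,
        2.33966054e-02, -5.38238783e-05]), 'eef_pos': array([ 131.14185843, -534.00317186,  302.14543672]), 'eef_rot': array([-3.14059278e+00, -9.46124731e-05,  2.40792119e-01]), 'wrist_force': array([ 0.06813529, -0.36190453,  0.24467677]), 'moment': array([ 0.04680786,  0.05370205, -0.05569853]), 'finger_force': 0.0, 'finger_gap': 94.1173111404438}
```

View pics/top1.png

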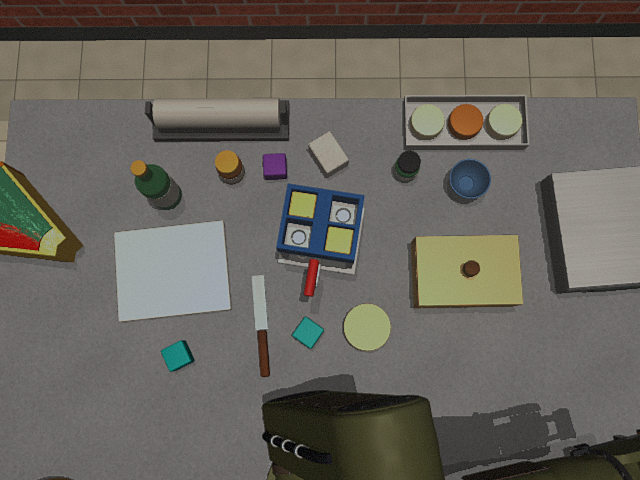

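View pics/scene1.png

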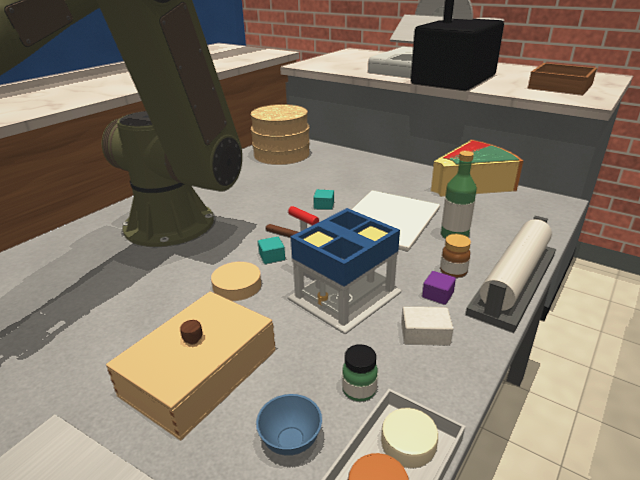

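The top view shows the block at about (321,224) with two cheeses, at (303,205) and (339,240). The red handle is at (312,278), the box and lid at (468,270) with the knob at (470,268), and the board at (172,270). The purple and turquoise cubes are look-alikes and stay put.

Now I'll measure these.

```bash
cat >> h.py <<'E'
def seg(im,m,lo,hi,roi,z,name=''):
    hsv=cv2.cvtColor(im,cv2.COLOR_RGB2HSV); k=cv2.inRange(hsv,np.array(lo),np.array(hi))
    q=np.zeros_like(k); x0,y0,x1,y1=roi; q[y0:y1,x0:x1]=k[y0:y1,x0:x1]
    c=max(cv2.findContours(q,cv2.RETR_EXTERNAL,cv2.CHAIN_APPROX_NONE)[0],key=cv2.contourArea)
    W=np.array([px2w(m,u,v,z)[:2] for u,v in c[:,0]],np.float32)
    r=cv2.minAreaRect(W); print(name,cv2.contourArea(c),np.round(r[0],1),np.round(r[1],1),round(r[2],2)); return r,W
E
python3 - <<'E'
from h import *
im=cv2.cvtColor(cv2.imread('pics/top1.png'),cv2.COLOR_BGR2RGB); m=camera_model('top')
hs=cv2.cvtColor(im,cv2.COLOR_RGB2HSV)
for p in [(303,205),(450,255),(470,268),(283,220),(312,278),(172,270)]: print(p,hs[p[1],p[0]])
seg(im,m,(18,60,120),(35,255,255),(405,225,530,315),78,'lid')
seg(im,m,(0,0,150),(110,40,255),(105,215,240,330),15,'board')
seg(im,m,(100,120,40),(120,255,255),(260,170,380,280),160,'block')
seg(im,m,(18,40,120),(35,255,255),(285,185,320,222),150,'ch')
seg(im,m,(18,40,120),(35,255,255),(322,222,358,256),150,'ch')
seg(im,m,(0,180,60),(8,255,255),(295,250,325,305),155,'handle')
seg(im,m,(0,60,10),(17,255,110),(450,250,490,285),112,'knob')
E
```

```text
(303, 205) [ 33 118 167]
(450, 255) [ 29  88 157]
(470, 268) [ 12 148  81]
(283, 220) [105 179 111]
(312, 278) [  1 190 165]
(172, 270) [ 90  14 169]
lid 6928.0 [ 498.4 -340.1] [159.1 234.5] 0.93
board 9664.0 [506.6 358.2] [217.1 266.9] 6.35
block 4981.0 [592.2  -2.6] [170.5 148.3] 80.89
ch 532.0 [634.2  37.4] [54.3 53.7] 80.43
ch 559.0 [554.4 -42.9] [54.5 53.9] 81.29
handle 279.5 [471.4  16.6] [20.5 79.7] 80.9
knob 166.5 [ 496.8 -338.5] [32.8 35.2] 31.72
```

>>> {"method": "carry_out", "body": {"slide": [[0.12, 0.06, 0.01], [0.24, 0.12, 0.02], [0.36, 0.19, 0.04], [0.48, 0.25, 0.05], [0.6, 0.31, 0.06], [0.72, 0.37, 0.07], [0.84, 0.44, 0.08], [0.94, 0.49, 0.1], [1, 0.52, 0.1], [1, 0.52, 0.1]], "dr": [[0, 0, -0.005], [0, 0, -0.01], [0, 0, -0.015], [0, 0, -0.02], [0, 0, -0.025], [0, 0, -0.03], [0, 0, -0.036], [0, 0, -0.036], [0, 0, -0.036], [0, 0, -0.036]], "gripper": [70, 70, 70, 70, 70, 70, 70, 70, 70, 70], "newtons": 30}}

```text
clock: 0.93
eef_pos: [383.5, -402.5, 327.4]
eef_rot: [-3.141, -0.0, 0.018]
wrist_force: [-0.5, -0.9, 0.2]
finger_gap: 66.1
finger_force: 0.0
```

>>> {"method": "carry_out", "body": {"slide": [[0.1, 0.05, -0.04], [0.2, 0.11, -0.1], [0.3, 0.17, -0.16], [0.4, 0.23, -0.22], [0.467, 0.256, -0.26], [0.467, 0.256, -0.26], [0.467, 0.256, -0.26]], "dr": [[0, 0, 0], [0, 0, 0], [0, 0, 0], [0, 0, 0], [0, 0, 0], [0, 0, 0], [0, 0, 0]], "gripper": [70, 70, 70, 70, 70, 70, 70]}}

```text
clock: 1.52
eef_pos: [497.6, -340.2, 261.8]
eef_rot: [-3.141, 0.002, 0.015]
wrist_force: [0.0, -0.2, -0.1]
finger_gap: 65.8
finger_force: 0.0
```

```bash
python3 - <<'E'
from h import *
s=read_state(); print(s['clock'],s['eef_pos'],s['eef_rot'],s['finger_gap'],s['wrist_force'])
m=camera_model('wrist'); im=save('wrist','w1.png'); print(w2px(m,[498.4,-340,112]))
E
```

```text
1.5167 [ 497.58824656 -340.23195049  261.80684414] [-3.14061804e+00  1.53628539e-03  1.54050826e-02] 65.75068039584022 [ 1.49817724e-04 -2.36162350e-01 -1.29362707e-01]
[318.57025247 250.86438645]
```

View pics/w1.png

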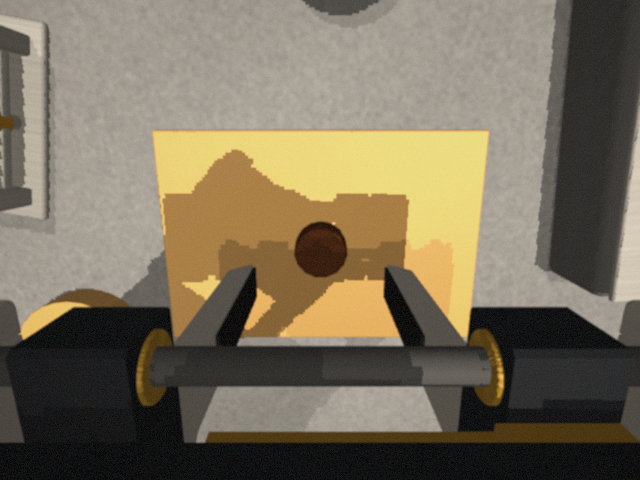

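The knob is at (321,249), within about 1 mm of the prediction, and sits between the fingers. I'll go down and grip it.

>>> {"method": "carry_out", "body": {"slide": [[0, 0, -0.08], [0, 0, -0.16], [0, 0, -0.24], [0, 0, -0.3], [0, 0, -0.324], [0, 0, -0.324], [0, 0, -0.324], [0, 0, -0.324], [0, 0, -0.324], [0, 0, -0.324]], "dr": [[0, 0, 0], [0, 0, 0], [0, 0, 0], [0, 0, 0], [0, 0, 0], [0, 0, 0], [0, 0, 0], [0, 0, 0], [0, 0, 0], [0, 0, 0]], "gripper": [70, 70, 70, 70, 70, 70, 0, 0, 0, 0], "newtons": 40}}

```text
clock: 2.4
eef_pos: [498.0, -340.3, 182.6]
eef_rot: [3.141, -0.001, 0.015]
wrist_force: [0.1, 0.3, 0.6]
finger_gap: 42.6
finger_force: 0.0
```

>>> {"method": "carry_out", "body": {"slide": [[0, 0, 0], [0, 0, 0], [0, 0, 0.03], [0, 0, 0.08], [0, 0, 0.16], [0, 0, 0.25], [0, 0, 0.34], [0, 0, 0.44], [0, 0, 0.54], [0, 0, 0.62]], "dr": [[0, 0, 0], [0, 0, 0], [0, 0, 0], [0, 0, 0], [0, 0, 0], [0, 0, 0], [0, 0, 0], [0, 0, 0], [0, 0, 0], [0, 0, 0]], "gripper": [0, 0, 0, 0, 0, 0, 0, 0, 0, 0]}}

```text
clock: 3.23
eef_pos: [497.8, -340.0, 339.8]
eef_rot: [3.14, -0.002, 0.015]
wrist_force: [0.0, -0.0, -1.8]
finger_gap: 35.5
finger_force: 40.0
```

>>> {"method": "carry_out", "body": {"slide": [[0, 0.05, 0], [0, 0.13, 0], [0, 0.23, 0], [0, 0.34, 0], [0, 0.45, 0], [0, 0.56, 0], [0, 0.67, 0], [0, 0.78, 0], [0, 0.88, 0], [0, 0.98, 0]], "dr": [[0, 0, 0], [0, 0, 0], [0, 0, 0], [0, 0, 0], [0, 0, 0], [0, 0, 0], [0, 0, 0], [0, 0, 0], [0, 0, 0], [0, 0, 0]], "gripper": [0, 0, 0, 0, 0, 0, 0, 0, 0, 0]}}

```text
clock: 4.07
eef_pos: [497.1, -93.0, 335.9]
eef_rot: [-3.141, 0.001, 0.015]
wrist_force: [0.3, 0.7, -3.0]
finger_gap: 35.8
finger_force: 40.0
```

>>> {"method": "carry_out", "body": {"slide": [[0, 0.1, 0], [0, 0.2, 0], [0, 0.3, 0], [0, 0.4, 0], [0, 0.5, 0], [0, 0.6, 0], [0, 0.7, 0], [0, 0.8, 0], [0, 0.9, 0], [0, 1, 0]], "dr": [[0, 0, 0], [0, 0, 0], [0, 0, 0], [0, 0, 0], [0, 0, 0], [0, 0, 0], [0, 0, 0], [0, 0, 0], [0, 0, 0], [0, 0, 0]], "gripper": [0, 0, 0, 0, 0, 0, 0, 0, 0, 0]}}

```text
clock: 4.9
eef_pos: [496.8, 156.6, 335.9]
eef_rot: [3.141, 0.001, 0.015]
wrist_force: [0.5, -0.6, -2.0]
finger_gap: 35.7
finger_force: 40.0
```

>>> {"method": "carry_out", "body": {"slide": [[0, 0.1, 0], [0, 0.2, 0], [0, 0.3, 0], [0.01, 0.4, 0], [0.02, 0.5, 0], [0.03, 0.6, 0], [0.03, 0.7, 0], [0.03, 0.76, 0], [0.03, 0.81, 0], [0.03, 0.81, 0]], "dr": [[0, 0, 0], [0, 0, 0], [0, 0, 0], [0, 0, 0], [0, 0, 0], [0, 0, 0], [0, 0, 0], [0, 0, 0], [0, 0, 0], [0, 0, 0]], "gripper": [0, 0, 0, 0, 0, 0, 0, 0, 0, 0]}}

```text
clock: 5.73
eef_pos: [504.3, 359.3, 335.6]
eef_rot: [3.141, 0.001, 0.017]
wrist_force: [-0.4, -0.1, -2.3]
finger_gap: 35.6
finger_force: 40.0
```

>>> {"method": "carry_out", "body": {"slide": [[0, 0, -0.08], [0, 0, -0.18], [0, 0, -0.29], [0, 0, -0.4], [0, 0, -0.51], [0, 0, -0.62], [0, 0, -0.7], [0, 0, -0.75], [0, 0, -0.78], [0, 0, -0.78]], "dr": [[0, 0, 0], [0, 0, 0], [0, 0, 0], [0, 0, 0], [0, 0, 0], [0, 0, 0], [0, 0, 0], [0, 0, 0], [0, 0, 0], [0, 0, 0]], "gripper": [0, 0, 0, 0, 0, 0, 0, 0, 0, 0]}}

```text
clock: 6.57
eef_pos: [505.1, 356.9, 140.7]
eef_rot: [3.141, 0.001, 0.014]
wrist_force: [0.1, -0.3, -2.1]
finger_gap: 35.7
finger_force: 40.0
```

>>> {"method": "carry_out", "body": {"slide": [[0, 0, -0.008], [0, 0, -0.016], [0, 0, -0.02], [0, 0, -0.02], [0, 0, -0.02]], "dr": [[0, 0, 0], [0, 0, 0], [0, 0, 0], [0, 0, 0], [0, 0, 0]], "gripper": [0, 0, 0, 0, 0]}}

```text
clock: 6.98
eef_pos: [505.6, 357.5, 137.3]
eef_rot: [-3.141, -0.001, 0.015]
wrist_force: [-0.7, 0.1, -1.4]
finger_gap: 35.6
finger_force: 40.0
```

>>> {"method": "carry_out", "body": {"slide": [[0, 0, -0.006], [0, 0, -0.006], [0, 0, -0.006], [0, 0, -0.006], [0, 0, -0.006], [0, 0, -0.006], [0, 0, -0.006], [0, 0, -0.006]], "dr": [[0, 0, 0], [0, 0, 0], [0, 0, 0], [0, 0, 0], [0, 0, 0], [0, 0, 0], [0, 0, 0], [0, 0, 0]], "gripper": [0, 0, 0, 70, 70, 70, 70, 70]}}

```text
clock: 7.65
eef_pos: [505.4, 357.4, 135.0]
eef_rot: [3.142, 0.0, 0.015]
wrist_force: [-0.5, 0.2, -0.2]
finger_gap: 64.2
finger_force: 0.0
```

>>> {"method": "carry_out", "body": {"slide": [[0, 0, 0.04], [0, 0, 0.12], [0, 0, 0.22], [0, 0, 0.34], [0, 0, 0.46], [0, -0.1, 0.54], [0, -0.2, 0.6], [0, -0.32, 0.6], [0, -0.44, 0.6], [0, -0.56, 0.6]], "dr": [[0, 0, 0], [0, 0, 0], [0, 0, 0], [0, 0, 0], [0, 0, 0], [0, 0, 0], [0, 0, -0.01], [0, 0, -0.02], [0, 0, -0.027], [0, 0, -0.027]], "gripper": [70, 70, 70, 70, 70, 70, 70, 70, 70, 70]}}

```text
clock: 8.48
eef_pos: [505.1, 216.1, 286.2]
eef_rot: [-3.141, -0.001, -0.158]
wrist_force: [0.9, -0.8, 0.1]
finger_gap: 65.7
finger_force: 0.0
```

>>> {"method": "carry_out", "body": {"slide": [[-0.01, -0.12, 0], [-0.04, -0.24, 0], [-0.06, -0.36, 0], [-0.09, -0.48, 0], [-0.12, -0.6, 0], [-0.14, -0.7, 0], [-0.14, -0.76, 0], [-0.14, -0.797, 0], [-0.14, -0.797, 0], [-0.14, -0.797, 0]], "dr": [[0, 0, 0], [0, 0, 0], [0, 0, 0], [0, 0, 0], [0, 0, 0], [0, 0, 0], [0, 0, 0], [0, 0, 0], [0, 0, 0], [0, 0, 0]], "gripper": [70, 70, 70, 70, 70, 70, 70, 70, 70, 70]}}

```text
clock: 9.32
eef_pos: [470.5, 18.3, 285.5]
eef_rot: [-3.141, -0.0, -0.156]
wrist_force: [-0.6, -0.2, -0.2]
finger_gap: 66.2
finger_force: 0.0
```

```bash
python3 - <<'E'
from h import *
s=read_state(); print(s['eef_pos'],s['eef_rot'])
m=camera_model('wrist'); im=save('wrist','w2.png'); print([w2px(m,[469+d,17-d*.158,163]) for d in (-40,0,40)])
E
```

```text
[470.54274477  18.34855909 285.48596154] [-3.14139333e+00 -3.86085754e-04 -1.55570141e-01]
[array([320.97240528, 331.42987841]), array([321.13816389, 268.21196877]), array([321.319532  , 199.04082316])]
```

View pics/w2.png

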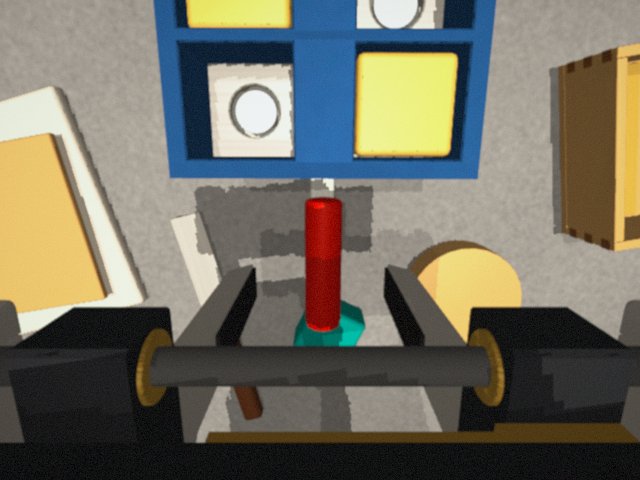

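The red handle runs from (323,200) to (323,330), centred between the fingers. I'll go down, grip it and raise the bar.

>>> {"method": "carry_out", "body": {"slide": [[0, 0, -0.06], [0, 0, -0.12], [0, 0, -0.18], [0, 0, -0.215], [0, 0, -0.215], [0, 0, -0.215], [0, 0, -0.215], [0, 0, -0.215], [0, 0, -0.215], [0, 0, -0.215]], "dr": [[0, 0, 0], [0, 0, 0], [0, 0, 0], [0, 0, 0], [0, 0, 0], [0, 0, 0], [0, 0, 0], [0, 0, 0], [0, 0, 0], [0, 0, 0]], "gripper": [70, 70, 70, 70, 70, 0, 0, 0, 0, 0], "newtons": 50}}

```text
clock: 10.2
eef_pos: [470.5, 18.1, 231.9]
eef_rot: [-3.141, -0.001, -0.155]
wrist_force: [-0.2, -0.6, 0.4]
finger_gap: 36.1
finger_force: 0.0
```

>>> {"method": "carry_out", "body": {"slide": [[0, 0, 0], [0, 0, 0], [0, 0, 0.02], [0, 0, 0.05], [0, 0, 0.08], [0, 0, 0.11], [0, 0, 0.14], [0, 0, 0.17], [0, 0, 0.19], [0, 0, 0.19]], "dr": [[0, 0, 0], [0, 0, 0], [0, 0, 0], [0, 0, 0], [0, 0, 0], [0, 0, 0], [0, 0, 0], [0, 0, 0], [0, 0, 0], [0, 0, 0]], "gripper": [0, 0, 0, 0, 0, 0, 0, 0, 0, 0]}}

```text
clock: 11.03
eef_pos: [470.3, 16.9, 279.5]
eef_rot: [3.139, 0.0, -0.156]
wrist_force: [-6.1, -11.2, 8.6]
finger_gap: 20.9
finger_force: 50.0
```

>>> {"method": "carry_out", "body": {"slide": [[0, 0, 0.01], [0, 0, 0.02], [0, 0, 0.03], [0, 0, 0.035], [0, 0, 0.035], [0, 0, 0.035]], "dr": [[0, 0, 0], [0, 0, 0], [0, 0, 0], [0, 0, 0], [0, 0, 0], [0, 0, 0]], "gripper": [0, 0, 0, 0, 0, 0]}}

```text
clock: 11.53
eef_pos: [470.3, 16.9, 282.4]
eef_rot: [3.139, 0.005, -0.156]
wrist_force: [26.9, -12.1, -58.4]
finger_gap: 20.9
finger_force: 50.0
```

```bash
python3 - <<'E'
from h import *
s=read_state(); print(s['eef_pos'],s['eef_rot'],s['wrist_force'],s['moment'])
im=save('scene','s2.png'); im2=save('wrist','w3.png')
cv2.imwrite('pics/s2c.png',cv2.cvtColor(np.hstack([cv2.resize(im[140:380,240:480],(400,400)),cv2.resize(im2,(400,300))[:, :] if 0 else cv2.copyMakeBorder(cv2.resize(im2,(400,300)),0,100,0,0,0)]),cv2.COLOR_RGB2BGR))
E
```

```text
[470.31564068  16.89881535 282.39867307] [ 3.1385254   0.00450206 -0.15584571] [ 26.92798166 -12.05069262 -58.44345879] [-2.07505745 -4.75581195  0.07099304]
```

View pics/s2c.png

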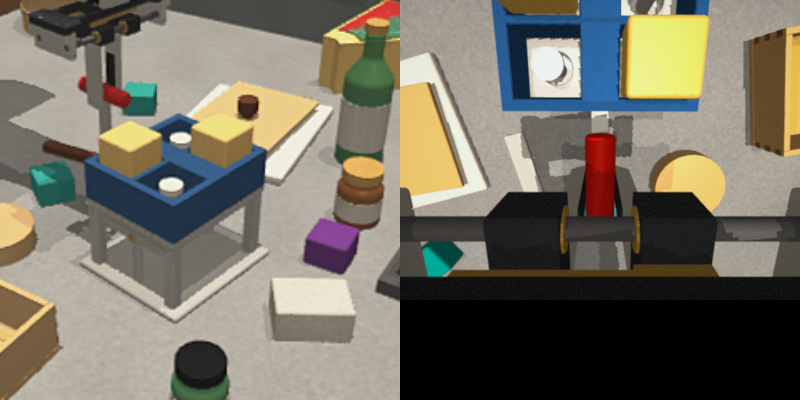

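The bar is at its top stop: −58 N, 50 mm of travel, and the cheeses stand proud of the block. The lid lies on the board. I'll ease off, release the handle and go to the front cheese.

>>> {"method": "carry_out", "body": {"slide": [[0, 0, -0.01], [0, 0, -0.012], [0, 0, -0.012], [0, 0, -0.012], [0, 0, -0.012], [0, 0, -0.012], [0, 0, -0.012]], "dr": [[0, 0, 0], [0, 0, 0], [0, 0, 0], [0, 0, 0], [0, 0, 0], [0, 0, 0], [0, 0, 0]], "gripper": [0, 0, 60, 60, 60, 60, 60]}}

```text
clock: 12.22
eef_pos: [470.4, 18.2, 285.0]
eef_rot: [-3.141, -0.001, -0.155]
wrist_force: [-0.0, -0.3, -0.4]
finger_gap: 50.9
finger_force: 0.0
```

>>> {"method": "carry_out", "body": {"slide": [[0, 0, 0.05], [0, 0, 0.12], [0, 0, 0.19], [0.08, -0.06, 0.22], [0.18, -0.13, 0.22], [0.28, -0.2, 0.22], [0.333, -0.238, 0.22], [0.333, -0.238, 0.22], [0.333, -0.238, 0.22]], "dr": [[0, 0, 0], [0, 0, 0], [0, 0, 0], [0, 0, 0], [0, 0, 0], [0, 0, 0], [0, 0, 0], [0, 0, 0], [0, 0, 0]], "gripper": [60, 60, 60, 100, 100, 100, 100, 100, 100]}}

```text
clock: 12.97
eef_pos: [553.8, -41.5, 339.2]
eef_rot: [-3.142, 0.001, -0.156]
wrist_force: [-1.2, 0.2, 0.2]
finger_gap: 92.2
finger_force: 0.0
```

```bash
python3 - <<'E'
from h import *
s=read_state(); print(s['eef_pos'],s['eef_rot'],s['finger_gap'])
m=camera_model('wrist'); im=save('wrist','w4.png')
c,sn=np.cos(-.157),np.sin(-.157)
for a,b in ((-33,-46),(33,46)):
    print([np.round(w2px(m,[592.2+c*(a+i)-sn*(b+j),-2.6+sn*(a+i)+c*(b+j),195])) for i,j in ((-28,-28),(-28,28),(28,28),(28,-28))])
E
```

```text
[553.7548369  -41.53394829 339.24779836] [-3.14150632e+00  7.24639393e-04 -1.55609623e-01] 92.16104762547323
[array([363., 297.]), array([278., 297.]), array([276., 213.]), array([366., 214.])]
[array([217., 197.]), array([126., 197.]), array([114., 101.]), array([211., 101.])]
```

View pics/w4.png

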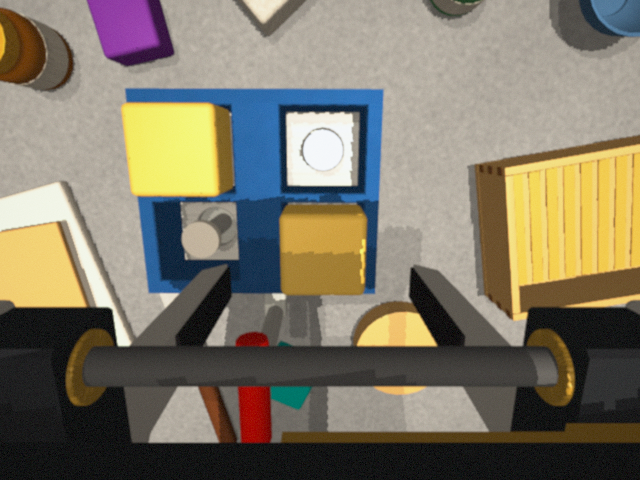

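The front cheese spans (281–366, 206–294), about 2 px off the prediction. I'll go down and grip it.

>>> {"method": "carry_out", "body": {"slide": [[0, -0.006, -0.08], [0, -0.006, -0.16], [0, -0.006, -0.24], [0, -0.006, -0.29], [0, -0.006, -0.308], [0, -0.006, -0.308], [0, -0.006, -0.308], [0, -0.006, -0.308], [0, -0.006, -0.308], [0, -0.006, -0.308]], "dr": [[0, 0, 0], [0, 0, 0], [0, 0, 0], [0, 0, 0], [0, 0, 0], [0, 0, 0], [0, 0, 0], [0, 0, 0], [0, 0, 0], [0, 0, 0]], "gripper": [100, 100, 100, 100, 100, 100, 0, 0, 0, 0], "newtons": 25}}

```text
clock: 13.85
eef_pos: [553.8, -42.8, 263.4]
eef_rot: [-3.142, -0.001, -0.155]
wrist_force: [0.5, 0.1, 0.7]
finger_gap: 71.1
finger_force: 0.0
```

>>> {"method": "carry_out", "body": {"slide": [[0, 0, 0], [0, 0, 0], [0, 0, 0], [0, 0, 0.03], [0, 0, 0.09], [0, 0, 0.17], [0, 0, 0.25], [0, 0, 0.3], [0, 0, 0.3], [0, 0, 0.3]], "dr": [[0, 0, 0], [0, 0, 0], [0, 0, 0], [0, 0, 0], [0, 0, 0], [0, 0, 0], [0, 0, 0], [0, 0, 0], [0, 0, 0], [0, 0, 0]], "gripper": [0, 0, 0, 0, 0, 0, 0, 0, 0, 0]}}

```text
clock: 14.68
eef_pos: [553.6, -42.8, 337.8]
eef_rot: [-3.142, -0.001, -0.155]
wrist_force: [-0.8, 0.2, -1.4]
finger_gap: 55.7
finger_force: 25.0
```

>>> {"method": "carry_out", "body": {"slide": [[-0.01, -0.06, 0], [-0.02, -0.15, 0], [-0.04, -0.26, 0], [-0.06, -0.38, 0], [-0.08, -0.5, 0], [-0.1, -0.6, 0], [-0.11, -0.7, 0], [-0.13, -0.8, 0], [-0.14, -0.9, 0], [-0.16, -1, 0]], "dr": [[0, 0, 0], [0, 0, 0.003], [0, 0, 0.007], [0, 0, 0.011], [0, 0, 0.015], [0, 0, 0.019], [0, 0, 0.023], [0, 0, 0.0273], [0, 0, 0.0273], [0, 0, 0.0273]], "gripper": [0, 0, 0, 0, 0, 0, 0, 0, 0, 0]}}

```text
clock: 15.52
eef_pos: [513.3, -294.0, 336.1]
eef_rot: [-3.14, 0.002, 0.017]
wrist_force: [0.8, 0.4, -1.3]
finger_gap: 56.0
finger_force: 25.0
```

>>> {"method": "carry_out", "body": {"slide": [[-0.02, -0.1, -0.02], [-0.03, -0.2, -0.06], [-0.05, -0.3, -0.14], [-0.062, -0.36, -0.24], [-0.062, -0.389, -0.34], [-0.062, -0.389, -0.44], [-0.062, -0.389, -0.44], [-0.062, -0.389, -0.44]], "dr": [[0, 0, 0], [0, 0, 0], [0, 0, 0], [0, 0, 0], [0, 0, 0], [0, 0, 0], [0, 0, 0], [0, 0, 0]], "gripper": [0, 0, 0, 0, 0, 0, 0, 0]}}

```text
clock: 16.18
eef_pos: [497.8, -389.7, 226.2]
eef_rot: [-3.139, 0.003, 0.016]
wrist_force: [-0.1, -0.8, -0.4]
finger_gap: 55.6
finger_force: 25.0
```

>>> {"method": "carry_out", "body": {"slide": [[0, 0, -0.06], [0, 0, -0.13], [0, 0, -0.21], [0, 0, -0.29], [0, 0, -0.36], [0, 0, -0.4], [0, 0, -0.415], [0, 0, -0.425], [0, 0, -0.43], [0, 0, -0.43]], "dr": [[0, 0, 0], [0, 0, 0], [0, 0, 0], [0, 0, 0], [0, 0, 0], [0, 0, 0], [0, 0, 0], [0, 0, 0], [0, 0, 0], [0, 0, 0]], "gripper": [0, 0, 0, 0, 0, 0, 0, 0, 0, 0]}}

```text
clock: 17.02
eef_pos: [498.5, -390.3, 121.2]
eef_rot: [3.141, -0.001, 0.017]
wrist_force: [-0.1, -0.0, -0.9]
finger_gap: 55.9
finger_force: 25.0
```

>>> {"method": "carry_out", "body": {"slide": [[0, 0, -0.004], [0, 0, -0.004], [0, 0, -0.004]], "dr": [[0, 0, 0], [0, 0, 0], [0, 0, 0]], "gripper": [0, 0, 0]}}

```text
clock: 17.27
eef_pos: [498.2, -390.2, 119.6]
eef_rot: [3.141, -0.0, 0.016]
wrist_force: [-0.7, 0.2, -1.4]
finger_gap: 56.0
finger_force: 25.0
```

>>> {"method": "carry_out", "body": {"slide": [[0, 0, -0.004], [0, 0, -0.008], [0, 0, -0.008], [0, 0, -0.008]], "dr": [[0, 0, 0], [0, 0, 0], [0, 0, 0], [0, 0, 0]], "gripper": [0, 0, 0, 0]}}

```text
clock: 17.6
eef_pos: [498.3, -390.2, 117.8]
eef_rot: [3.141, -0.0, 0.016]
wrist_force: [-2.1, 1.1, 5.0]
finger_gap: 55.9
finger_force: 25.0
```

>>> {"method": "carry_out", "body": {"slide": [[0, 0, 0], [0, 0, 0], [0, 0, 0], [0, 0, 0.06], [0, 0, 0.16], [0, 0, 0.28], [0, 0, 0.42], [0, 0, 0.56], [0, 0, 0.7], [0, 0, 0.85]], "dr": [[0, 0, 0], [0, 0, 0], [0, 0, 0], [0, 0, 0], [0, 0, 0], [0, 0, 0], [0, 0, 0], [0, 0, 0], [0, 0, 0], [0, 0, 0]], "gripper": [74, 74, 74, 74, 74, 74, 74, 74, 74, 74]}}

```text
clock: 18.43
eef_pos: [497.8, -389.9, 331.0]
eef_rot: [-3.141, 0.001, 0.016]
wrist_force: [1.6, -1.7, 0.2]
finger_gap: 69.6
finger_force: 0.0
```

>>> {"method": "carry_out", "body": {"slide": [[0.03, 0.11, 0.03], [0.06, 0.22, 0.06], [0.09, 0.33, 0.06], [0.12, 0.44, 0.06], [0.14, 0.55, 0.06], [0.17, 0.66, 0.06], [0.2, 0.77, 0.06], [0.23, 0.88, 0.06], [0.25, 0.95, 0.06], [0.27, 1, 0.06]], "dr": [[0, 0, 0], [0, 0, 0], [0, 0, 0], [0, 0, -0.005], [0, 0, -0.01], [0, 0, -0.015], [0, 0, -0.02], [0, 0, -0.0275], [0, 0, -0.0275], [0, 0, -0.0275]], "gripper": [74, 74, 74, 100, 100, 100, 100, 100, 100, 100]}}

```text
clock: 19.27
eef_pos: [566.0, -138.3, 344.8]
eef_rot: [-3.141, -0.0, -0.155]
wrist_force: [0.2, -0.5, -0.2]
finger_gap: 94.1
finger_force: 0.0
```

>>> {"method": "carry_out", "body": {"slide": [[0.03, 0.1, 0], [0.07, 0.2, 0], [0.1, 0.3, 0], [0.13, 0.4, 0], [0.17, 0.5, 0], [0.2, 0.6, 0], [0.23, 0.67, 0], [0.27, 0.708, 0], [0.27, 0.708, 0], [0.27, 0.708, 0]], "dr": [[0, 0, 0], [0, 0, 0], [0, 0, 0], [0, 0, 0], [0, 0, 0], [0, 0, 0], [0, 0, 0], [0, 0, 0], [0, 0, 0], [0, 0, 0]], "gripper": [100, 100, 100, 100, 100, 100, 100, 100, 100, 100]}}

```text
clock: 20.1
eef_pos: [633.2, 36.7, 344.1]
eef_rot: [3.141, 0.001, -0.156]
wrist_force: [0.3, -0.7, -0.1]
finger_gap: 94.1
finger_force: 0.0
```

```bash
python3 - <<'E'
from h import *
s=read_state(); print(s['eef_pos'],s['eef_rot'],s['finger_gap'])
m=camera_model('wrist'); im=save('wrist','w5.png'); im2=save('top','t2.png')
c,sn=np.cos(-.157),np.sin(-.157)
for a,b in ((33,46),):
    print([np.round(w2px(m,[592.2+c*(a+i)-sn*(b+j),-2.6+sn*(a+i)+c*(b+j),195])) for i,j in ((-28,-28),(-28,28),(28,28),(28,-28))])
seg(im2,camera_model('top'),(18,60,120),(35,255,255),(105,215,240,330),33,'lid')
cv2.imwrite('pics/w5c.png',cv2.cvtColor(np.hstack([cv2.resize(im,(400,300)),cv2.resize(im2[200:350,380:580],(400,300))]),cv2.COLOR_RGB2BGR))
E
```

```text
[633.22953739  36.67235307 344.14385401] [ 3.14129201e+00  5.89844543e-04 -1.55647594e-01] 94.13206129687394
[array([359., 295.]), array([276., 295.]), array([273., 212.]), array([361., 213.])]
lid 6339.5 [506.7 357.5] [159.1 234.8] 1.0
```

View pics/w5c.png

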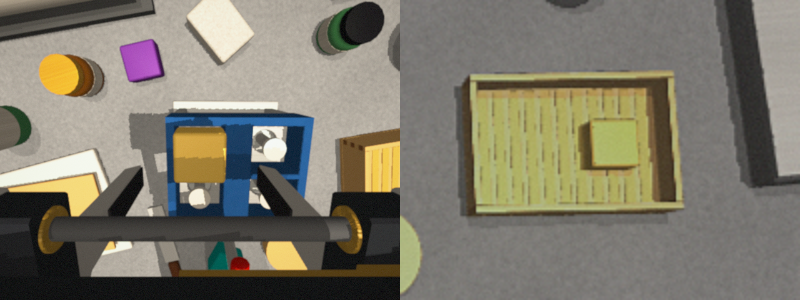

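Cheese 1 lies flat in the box, and the lid is still on the board. Cheese 2 is centred between the fingers. I'll grip it.

>>> {"method": "carry_out", "body": {"slide": [[0, -0.004, -0.08], [0, -0.004, -0.16], [0, -0.004, -0.24], [0, -0.004, -0.3], [0, -0.004, -0.328], [0, -0.004, -0.328], [0, -0.004, -0.328], [0, -0.004, -0.328], [0, -0.004, -0.328], [0, -0.004, -0.328]], "dr": [[0, 0, 0], [0, 0, 0], [0, 0, 0], [0, 0, 0], [0, 0, 0], [0, 0, 0], [0, 0, 0], [0, 0, 0], [0, 0, 0], [0, 0, 0]], "gripper": [100, 100, 100, 100, 100, 100, 0, 0, 0, 0], "newtons": 25}}

```text
clock: 21.03
eef_pos: [633.3, 35.8, 263.5]
eef_rot: [-3.141, -0.001, -0.156]
wrist_force: [-0.5, -0.1, 0.1]
finger_gap: 71.2
finger_force: 0.0
```

>>> {"method": "carry_out", "body": {"slide": [[0, 0, 0], [0, 0, 0], [0, 0, 0], [0, 0, 0.03], [0, 0, 0.09], [0, 0, 0.17], [0, 0, 0.25], [0, 0, 0.32], [0, 0, 0.32], [0, 0, 0.32]], "dr": [[0, 0, 0], [0, 0, 0], [0, 0, 0], [0, 0, 0], [0, 0, 0], [0, 0, 0], [0, 0, 0], [0, 0, 0], [0, 0, 0], [0, 0, 0]], "gripper": [0, 0, 0, 0, 0, 0, 0, 0, 0, 0]}}

```text
clock: 21.87
eef_pos: [633.2, 35.9, 343.0]
eef_rot: [-3.141, -0.001, -0.156]
wrist_force: [0.5, 0.4, -2.1]
finger_gap: 56.3
finger_force: 25.0
```

>>> {"method": "carry_out", "body": {"slide": [[-0.02, -0.06, 0], [-0.06, -0.15, 0], [-0.11, -0.26, 0], [-0.16, -0.38, 0], [-0.21, -0.5, 0], [-0.25, -0.6, 0], [-0.29, -0.7, 0], [-0.34, -0.8, 0], [-0.38, -0.9, 0], [-0.42, -1, 0]], "dr": [[0, 0, 0], [0, 0, 0.003], [0, 0, 0.007], [0, 0, 0.011], [0, 0, 0.015], [0, 0, 0.019], [0, 0, 0.023], [0, 0, 0.0275], [0, 0, 0.0275], [0, 0, 0.0275]], "gripper": [0, 0, 0, 0, 0, 0, 0, 0, 0, 0]}}

```text
clock: 22.7
eef_pos: [526.7, -215.7, 341.1]
eef_rot: [-3.141, 0.002, 0.016]
wrist_force: [0.2, -0.8, -0.9]
finger_gap: 55.8
finger_force: 25.0
```

>>> {"method": "carry_out", "body": {"slide": [[-0.04, -0.1, -0.02], [-0.08, -0.2, -0.06], [-0.12, -0.27, -0.14], [-0.12, -0.304, -0.24], [-0.12, -0.304, -0.34], [-0.12, -0.304, -0.44], [-0.12, -0.304, -0.46], [-0.12, -0.304, -0.46]], "dr": [[0, 0, 0], [0, 0, 0], [0, 0, 0], [0, 0, 0], [0, 0, 0], [0, 0, 0], [0, 0, 0], [0, 0, 0]], "gripper": [0, 0, 0, 0, 0, 0, 0, 0]}}

```text
clock: 23.37
eef_pos: [497.1, -290.0, 225.4]
eef_rot: [-3.139, 0.004, 0.016]
wrist_force: [-0.1, 0.9, -1.7]
finger_gap: 56.0
finger_force: 25.0
```

>>> {"method": "carry_out", "body": {"slide": [[0, 0, -0.06], [0, 0, -0.13], [0, 0, -0.21], [0, 0, -0.29], [0, 0, -0.36], [0, 0, -0.4], [0, 0, -0.42], [0, 0, -0.43], [0, 0, -0.436], [0, 0, -0.436]], "dr": [[0, 0, 0], [0, 0, 0], [0, 0, 0], [0, 0, 0], [0, 0, 0], [0, 0, 0], [0, 0, 0], [0, 0, 0], [0, 0, 0], [0, 0, 0]], "gripper": [0, 0, 0, 0, 0, 0, 0, 0, 0, 0]}}

```text
clock: 24.2
eef_pos: [498.4, -290.3, 119.5]
eef_rot: [3.141, -0.001, 0.016]
wrist_force: [0.6, 0.2, -1.7]
finger_gap: 55.6
finger_force: 25.0
```

>>> {"method": "carry_out", "body": {"slide": [[0, 0, -0.004], [0, 0, -0.008], [0, 0, -0.008], [0, 0, -0.008], [0, 0, -0.008], [0, 0, -0.008], [0, 0, -0.008]], "dr": [[0, 0, 0], [0, 0, 0], [0, 0, 0], [0, 0, 0], [0, 0, 0], [0, 0, 0], [0, 0, 0]], "gripper": [0, 0, 0, 0, 74, 74, 74]}}

```text
clock: 24.78
eef_pos: [498.2, -290.2, 116.8]
eef_rot: [3.141, -0.0, 0.016]
wrist_force: [0.1, -0.5, 0.8]
finger_gap: 69.0
finger_force: 0.0
```

>>> {"method": "carry_out", "body": {"slide": [[0, 0, 0.05], [0, 0, 0.12], [0, 0, 0.24], [0, 0, 0.38], [0, 0, 0.52], [0, 0, 0.66], [0, 0.1, 0.76], [0, 0.2, 0.8], [-0.02, 0.32, 0.8], [-0.04, 0.44, 0.8]], "dr": [[0, 0, 0], [0, 0, 0], [0, 0, 0], [0, 0, 0], [0, 0, 0], [0, 0, 0], [0, 0, -0.005], [0, 0, -0.01], [0, 0, -0.02], [0, 0, -0.0275]], "gripper": [74, 74, 74, 74, 74, 74, 74, 74, 74, 74]}}

```text
clock: 25.62
eef_pos: [487.8, -179.1, 318.3]
eef_rot: [3.141, -0.002, -0.16]
wrist_force: [1.5, 0.2, -0.7]
finger_gap: 69.4
finger_force: 0.0
```

>>> {"method": "carry_out", "body": {"slide": [[-0.01, 0.1, 0.05], [-0.02, 0.22, 0.08], [-0.04, 0.34, 0.08], [-0.05, 0.46, 0.08], [-0.07, 0.58, 0.08], [-0.07, 0.7, 0.08], [-0.07, 0.76, 0.08], [-0.07, 0.784, 0.08], [-0.07, 0.784, 0.08], [-0.07, 0.784, 0.08]], "dr": [[0, 0, 0], [0, 0, 0], [0, 0, 0], [0, 0, 0], [0, 0, 0], [0, 0, 0], [0, 0, 0], [0, 0, 0], [0, 0, 0], [0, 0, 0]], "gripper": [74, 74, 74, 74, 74, 74, 74, 74, 74, 74]}}

```text
clock: 26.45
eef_pos: [470.6, 15.4, 337.1]
eef_rot: [3.141, -0.0, -0.156]
wrist_force: [-0.0, -0.5, 0.4]
finger_gap: 69.7
finger_force: 0.0
```

```bash
python3 - <<'E'
from h import *
s=read_state(); print(s['eef_pos'],s['eef_rot'],s['finger_gap'])
im=save('wrist','w6.png'); im2=save('top','t3.png')
seg(im2,camera_model('top'),(18,60,120),(35,255,255),(105,215,240,330),33,'lid')
cv2.imwrite('pics/w6c.png',cv2.cvtColor(np.hstack([cv2.resize(im,(400,300)),cv2.resize(im2[200:350,380:580],(400,300))]),cv2.COLOR_RGB2BGR))
E
```

```text
[470.64332174  15.40367602 337.05148243] [ 3.14147984e+00 -4.11649587e-04 -1.56085232e-01] 69.74067781888506
lid 6330.0 [506.7 357.5] [159.1 234.8] 1.0
```

View pics/w6c.png

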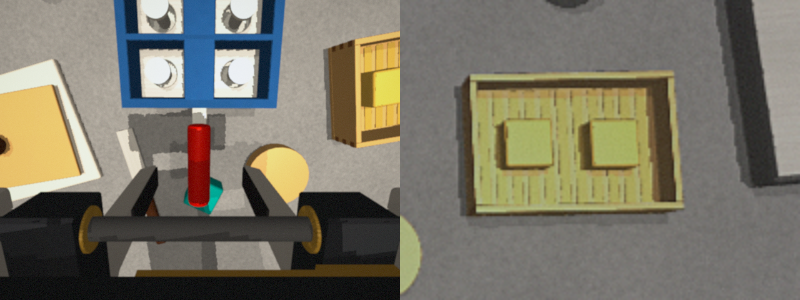

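Both cheeses lie flat and all four pockets are empty. I'll grip the handle and push the bar down.

>>> {"method": "carry_out", "body": {"slide": [[0, 0.006, -0.06], [0, 0.006, -0.12], [0, 0.006, -0.18], [0, 0.006, -0.216], [0, 0.006, -0.216], [0, 0.006, -0.216], [0, 0.006, -0.216], [0, 0.006, -0.216], [0, 0.006, -0.216], [0, 0.006, -0.216]], "dr": [[0, 0, 0], [0, 0, 0], [0, 0, 0], [0, 0, 0], [0, 0, 0], [0, 0, 0], [0, 0, 0], [0, 0, 0], [0, 0, 0], [0, 0, 0]], "gripper": [74, 74, 74, 74, 74, 0, 0, 0, 0, 0], "newtons": 60}}

```text
clock: 27.38
eef_pos: [470.8, 17.4, 283.1]
eef_rot: [-3.142, -0.001, -0.156]
wrist_force: [0.1, -0.3, -0.4]
finger_gap: 39.5
finger_force: 0.0
```

>>> {"method": "carry_out", "body": {"slide": [[0, 0, 0], [0, 0, 0], [0, 0, -0.02], [0, 0, -0.05], [0, 0, -0.08], [0, 0, -0.11], [0, 0, -0.14], [0, 0, -0.17], [0, 0, -0.2], [0, 0, -0.2]], "dr": [[0, 0, 0], [0, 0, 0], [0, 0, 0], [0, 0, 0], [0, 0, 0], [0, 0, 0], [0, 0, 0], [0, 0, 0], [0, 0, 0], [0, 0, 0]], "gripper": [0, 0, 0, 0, 0, 0, 0, 0, 0, 0]}}

```text
clock: 28.22
eef_pos: [470.9, 16.7, 232.3]
eef_rot: [3.14, -0.001, -0.156]
wrist_force: [3.6, -8.1, -2.7]
finger_gap: 20.8
finger_force: 60.0
```

>>> {"method": "carry_out", "body": {"slide": [[0, 0, -0.01], [0, 0, -0.018], [0, 0, -0.024], [0, 0, -0.024], [0, 0, -0.024]], "dr": [[0, 0, 0], [0, 0, 0], [0, 0, 0], [0, 0, 0], [0, 0, 0]], "gripper": [0, 0, 0, 0, 0]}}

```text
clock: 28.63
eef_pos: [470.9, 16.7, 227.2]
eef_rot: [3.14, -0.001, -0.156]
wrist_force: [-1.7, -8.1, 7.6]
finger_gap: 20.8
finger_force: 60.0
```

>>> {"method": "carry_out", "body": {"slide": [[0, 0, -0.005], [0, 0, -0.01], [0, 0, -0.01], [0, 0, -0.01]], "dr": [[0, 0, 0], [0, 0, 0], [0, 0, 0], [0, 0, 0]], "gripper": [0, 0, 0, 0]}}

```text
clock: 28.97
eef_pos: [470.9, 16.7, 225.8]
eef_rot: [3.14, -0.002, -0.156]
wrist_force: [-10.6, -7.2, 23.4]
finger_gap: 20.9
finger_force: 60.0
```

The bar is on its bottom stop (+23 N). I'll release it and go to the lid.

>>> {"method": "carry_out", "body": {"slide": [[0, 0, 0.006], [0, 0, 0.006], [0, 0, 0.006], [0, 0, 0.006], [0, 0, 0.006], [0, 0, 0.08], [0, 0, 0.17], [0, 0, 0.27], [0.02, 0.06, 0.36], [0.03, 0.16, 0.36]], "dr": [[0, 0, 0], [0, 0, 0], [0, 0, 0], [0, 0, 0], [0, 0, 0], [0, 0, 0], [0, 0, 0], [0, 0, 0.0], [0, 0, 0.005], [0, 0, 0.01]], "gripper": [0, 70, 70, 70, 70, 70, 70, 70, 70, 70]}}

```text
clock: 29.8
eef_pos: [479.2, 56.8, 318.4]
eef_rot: [-3.141, -0.006, -0.094]
wrist_force: [0.6, 1.1, 0.2]
finger_gap: 65.5
finger_force: 0.0
```

>>> {"method": "carry_out", "body": {"slide": [[0.02, 0.12, 0], [0.04, 0.24, 0], [0.06, 0.36, 0], [0.08, 0.48, 0], [0.11, 0.6, 0], [0.11, 0.72, 0], [0.11, 0.84, 0], [0.11, 0.96, 0], [0.11, 1, 0], [0.11, 1, 0]], "dr": [[0, 0, 0.005], [0, 0, 0.01], [0, 0, 0.0175], [0, 0, 0.0175], [0, 0, 0.0175], [0, 0, 0.0175], [0, 0, 0.0175], [0, 0, 0.0175], [0, 0, 0.0175], [0, 0, 0.0175]], "gripper": [70, 70, 70, 70, 70, 70, 70, 70, 70, 70]}}

```text
clock: 30.63
eef_pos: [505.2, 309.1, 313.4]
eef_rot: [3.141, 0.001, 0.019]
wrist_force: [0.2, -1.9, 0.1]
finger_gap: 65.9
finger_force: 0.0
```

```bash
python3 - <<'E'
from h import *
s=read_state(); print(s['eef_pos'],s['eef_rot'],s['finger_gap'])
im2=save('top','t4.png'); m=camera_model('top')
seg(im2,m,(18,60,120),(35,255,255),(105,215,240,330),33,'lid')
r,W=seg(im2,m,(100,120,40),(120,255,255),(260,170,380,280),160,'block')
seg(im2,m,(0,180,60),(8,255,255),(295,250,325,305),160,'handle')
im=save('wrist','w7.png')
cv2.imwrite('pics/w7c.png',cv2.cvtColor(np.hstack([cv2.resize(im,(400,300)),cv2.resize(im2[150:330,100:340],(400,300))]),cv2.COLOR_RGB2BGR))
E
```

```text
[505.21508117 309.12491729 313.44751582] [3.14135381e+00 8.69312297e-04 1.90731196e-02] 65.91629830022671
lid 713.5 [507.9 264.6] [157.3  50.5] 1.78
block 4986.5 [592.3  -2.6] [170.5 148.1] 80.89
handle 266.0 [469.8  16.3] [20.  78.3] 80.74
```

View pics/w7c.png

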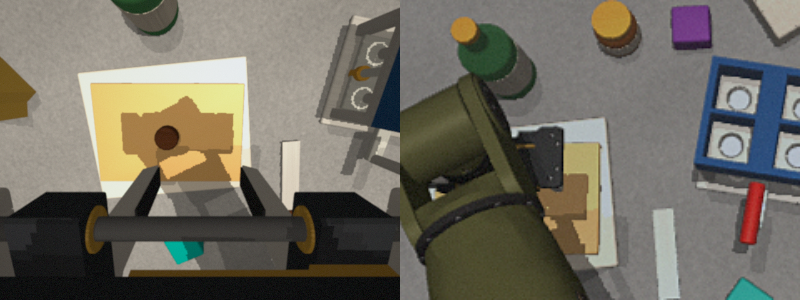

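```bash
python3 - <<'E'
from h import *
m=camera_model('wrist'); im=cv2.cvtColor(cv2.imread('pics/w7.png'),cv2.COLOR_BGR2RGB)
seg(im,m,(0,100,10),(17,255,110),(235,190,300,250),67,'knob')
E
```

```text
knob 1191.0 [505.9 354.4] [36.1 35.7] 0.99
```

>>> {"method": "carry_out", "body": {"slide": [[0, 0.1, -0.02], [0.003, 0.19, -0.08], [0.003, 0.19, -0.18], [0.003, 0.19, -0.28], [0.003, 0.19, -0.38], [0.003, 0.19, -0.48], [0.003, 0.19, -0.58], [0.003, 0.19, -0.66], [0.003, 0.19, -0.704], [0.003, 0.19, -0.704]], "dr": [[0, 0, 0], [0, 0, 0], [0, 0, 0], [0, 0, 0], [0, 0, 0], [0, 0, 0], [0, 0, 0], [0, 0, 0], [0, 0, 0], [0, 0, 0]], "gripper": [70, 70, 70, 70, 70, 70, 70, 70, 70, 70]}}

```text
clock: 31.57
eef_pos: [506.2, 353.3, 136.1]
eef_rot: [3.14, 0.003, 0.015]
wrist_force: [-0.9, -0.2, -0.8]
finger_gap: 65.9
finger_force: 0.0
```

>>> {"method": "carry_out", "body": {"slide": [[0, 0, 0], [0, 0, 0], [0, 0, 0], [0, 0, 0], [0, 0, 0], [0, 0, 0], [0, 0, 0], [0, 0, 0], [0, 0, 0], [0, 0, 0]], "dr": [[0, 0, 0], [0, 0, 0], [0, 0, 0], [0, 0, 0], [0, 0, 0], [0, 0, 0], [0, 0, 0], [0, 0, 0], [0, 0, 0], [0, 0, 0]], "gripper": [0, 0, 0, 0, 0, 0, 0, 0, 0, 0], "newtons": 40}}

```text
clock: 32.4
eef_pos: [506.7, 355.2, 139.1]
eef_rot: [-3.141, -0.001, 0.017]
wrist_force: [-1.4, 1.0, 5.7]
finger_gap: 35.0
finger_force: 40.0
```

>>> {"method": "carry_out", "body": {"slide": [[0, 0, 0.03], [0, 0, 0.08], [0, 0, 0.16], [0, 0, 0.25], [0, 0, 0.34], [0, 0, 0.44], [0, 0, 0.54], [0, 0, 0.64], [0, 0, 0.74], [0, 0, 0.8]], "dr": [[0, 0, 0], [0, 0, 0], [0, 0, 0], [0, 0, 0], [0, 0, 0], [0, 0, 0], [0, 0, 0], [0, 0, 0], [0, 0, 0], [0, 0, 0]], "gripper": [0, 0, 0, 0, 0, 0, 0, 0, 0, 0]}}

```text
clock: 33.23
eef_pos: [506.3, 354.7, 342.2]
eef_rot: [-3.14, -0.003, 0.016]
wrist_force: [-0.3, 0.7, -2.7]
finger_gap: 35.3
finger_force: 40.0
```

>>> {"method": "carry_out", "body": {"slide": [[0, -0.05, 0], [0, -0.13, 0], [0, -0.23, 0], [0, -0.34, 0], [0, -0.45, 0], [0, -0.56, 0], [0, -0.67, 0], [0, -0.78, 0], [0, -0.89, 0], [0, -1, 0]], "dr": [[0, 0, 0], [0, 0, 0], [0, 0, 0], [0, 0, 0], [0, 0, 0], [0, 0, 0], [0, 0, 0], [0, 0, 0], [0, 0, 0], [0, 0, 0]], "gripper": [0, 0, 0, 0, 0, 0, 0, 0, 0, 0]}}

```text
clock: 34.07
eef_pos: [505.4, 102.8, 337.3]
eef_rot: [3.141, 0.001, 0.016]
wrist_force: [-0.1, -0.4, -2.5]
finger_gap: 35.3
finger_force: 40.0
```

>>> {"method": "carry_out", "body": {"slide": [[0, -0.1, 0], [0, -0.2, 0], [0, -0.3, 0], [0, -0.4, 0], [0, -0.5, 0], [0, -0.6, 0], [0, -0.7, 0], [-0.01, -0.8, 0], [-0.02, -0.9, 0], [-0.03, -1, 0]], "dr": [[0, 0, 0], [0, 0, 0], [0, 0, 0], [0, 0, 0], [0, 0, 0], [0, 0, 0], [0, 0, 0], [0, 0, 0], [0, 0, 0], [0, 0, 0]], "gripper": [0, 0, 0, 0, 0, 0, 0, 0, 0, 0]}}

```text
clock: 34.9
eef_pos: [497.6, -146.7, 337.3]
eef_rot: [-3.141, 0.001, 0.016]
wrist_force: [-0.2, 0.6, -2.1]
finger_gap: 35.4
finger_force: 40.0
```

>>> {"method": "carry_out", "body": {"slide": [[0, -0.1, 0], [0, -0.2, 0], [0, -0.3, 0], [0, -0.4, 0], [0, -0.5, 0], [0, -0.6, 0], [0, -0.68, 0], [0, -0.74, 0], [0, -0.779, 0], [0, -0.779, 0]], "dr": [[0, 0, 0], [0, 0, 0], [0, 0, 0], [0, 0, 0], [0, 0, 0], [0, 0, 0], [0, 0, 0], [0, 0, 0], [0, 0, 0], [0, 0, 0]], "gripper": [0, 0, 0, 0, 0, 0, 0, 0, 0, 0]}}

```text
clock: 35.73
eef_pos: [497.9, -341.4, 337.2]
eef_rot: [-3.141, 0.001, 0.015]
wrist_force: [-0.4, -0.1, -2.4]
finger_gap: 35.4
finger_force: 40.0
```

>>> {"method": "carry_out", "body": {"slide": [[0, 0, -0.08], [0, 0, -0.18], [0, 0, -0.28], [0, 0, -0.38], [0, 0, -0.46], [0, 0, -0.52], [0, 0, -0.55], [0, 0, -0.57], [0, 0, -0.58], [0, 0, -0.58]], "dr": [[0, 0, 0], [0, 0, 0], [0, 0, 0], [0, 0, 0], [0, 0, 0], [0, 0, 0], [0, 0, 0], [0, 0, 0], [0, 0, 0], [0, 0, 0]], "gripper": [0, 0, 0, 0, 0, 0, 0, 0, 0, 0]}}

```text
clock: 36.57
eef_pos: [499.0, -339.7, 193.5]
eef_rot: [3.141, -0.0, 0.017]
wrist_force: [0.1, -0.3, -2.1]
finger_gap: 35.4
finger_force: 40.0
```

>>> {"method": "carry_out", "body": {"slide": [[0, 0, -0.01], [0, 0, -0.02], [0, 0, -0.03], [0, 0, -0.03], [0, 0, -0.03]], "dr": [[0, 0, 0], [0, 0, 0], [0, 0, 0], [0, 0, 0], [0, 0, 0]], "gripper": [0, 0, 0, 0, 0]}}

```text
clock: 36.98
eef_pos: [498.9, -339.9, 185.6]
eef_rot: [-3.142, 0.0, 0.016]
wrist_force: [-0.1, -0.4, -1.5]
finger_gap: 35.3
finger_force: 40.0
```

No contact down to 185.6, so the battens are inside the box. A last small step down, then release and rise.

>>> {"method": "carry_out", "body": {"slide": [[0, 0, -0.004], [0, 0, -0.008], [0, 0, -0.008], [0, 0, -0.008], [0, 0, -0.008]], "dr": [[0, 0, 0], [0, 0, 0], [0, 0, 0], [0, 0, 0], [0, 0, 0]], "gripper": [0, 0, 0, 0, 0]}}

```text
clock: 37.4
eef_pos: [499.0, -340.0, 184.1]
eef_rot: [3.141, -0.0, 0.016]
wrist_force: [-1.1, 0.5, 4.6]
finger_gap: 35.1
finger_force: 40.0
```

>>> {"method": "carry_out", "body": {"slide": [[0, 0, 0], [0, 0, 0], [0, 0, 0], [0, 0, 0], [0, 0, 0.06], [0, 0, 0.14], [0, 0, 0.24], [0, 0, 0.36], [0, 0, 0.46], [0, 0, 0.56]], "dr": [[0, 0, 0], [0, 0, 0], [0, 0, 0], [0, 0, 0], [0, 0, 0], [0, 0, 0], [0, 0, 0], [0, 0, 0], [0, 0, 0], [0, 0, 0]], "gripper": [70, 70, 70, 70, 70, 70, 70, 70, 70, 70]}}

```text
clock: 38.23
eef_pos: [498.8, -339.8, 325.1]
eef_rot: [3.141, -0.0, 0.017]
wrist_force: [-1.1, 0.0, -0.2]
finger_gap: 66.0
finger_force: 0.0
```

>>> {"method": "carry_out", "body": {"slide": [[-0.05, 0.1, 0], [-0.1, 0.2, 0], [-0.15, 0.3, 0], [-0.2, 0.4, 0], [-0.25, 0.5, 0], [-0.3, 0.6, 0], [-0.35, 0.7, 0], [-0.4, 0.8, 0], [-0.4, 0.8, 0], [-0.4, 0.8, 0]], "dr": [[0, 0, 0], [0, 0, 0], [0, 0, 0], [0, 0, 0], [0, 0, 0], [0, 0, 0], [0, 0, 0], [0, 0, 0], [0, 0, 0], [0, 0, 0]], "gripper": [70, 70, 70, 70, 70, 70, 70, 70, 70, 70]}}

```text
clock: 39.07
eef_pos: [398.8, -139.3, 324.1]
eef_rot: [3.141, -0.001, 0.018]
wrist_force: [-0.2, -0.6, 0.9]
finger_gap: 66.1
finger_force: 0.0
```

```bash
python3 - <<'E'
from h import *
im2=save('top','t5.png'); im=save('scene','s5.png'); m=camera_model('top')
seg(im2,m,(18,60,120),(35,255,255),(405,225,530,315),78,'lid')
seg(im2,m,(0,60,10),(17,255,110),(450,250,490,285),112,'knob')
cv2.imwrite('pics/s5c.png',cv2.cvtColor(np.hstack([cv2.resize(im[120:450,80:420],(400,388)),cv2.resize(im2[150:345,350:550],(400,388))]),cv2.COLOR_RGB2BGR))
E
```

```text
lid 6262.5 [ 498.3 -339.9] [159.  234.8] 0.92
knob 168.0 [ 494.7 -334.3] [32.5 42.6] 26.3
```

View pics/s5c.png

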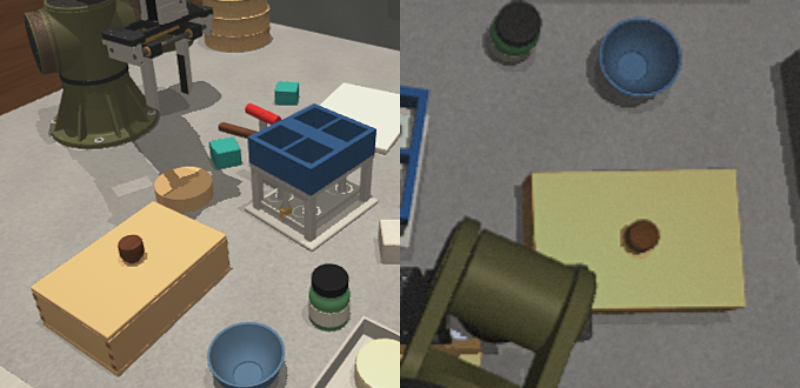

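The lid sits flush at (498.3, −339.9), the same spot as at the start. The bar is down and the arm is clear of everything.

```bash
python3 -c "
from cell import *
print(sign_off())"
```

```text
the job is handed in; nothing more can be done
None
```

Job handed in: both cheeses (only two pockets were filled) lie flat in the ripening box, the knock-out bar is fully down, the lid sits flush, and no bystander was touched.

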